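Present the tweezers at the set gap to the inspection camera

ROBOT

A 7-joint arm with a two-finger parallel gripper is mounted at the origin on the work surface. World frame = base frame: x ahead of the robot, y to its left, z up, the work surface at z = 0. Lengths are in m, angles in degrees, forces in N, time in s.
With the tool pointing down it reaches from about 0.425 to 0.975 m from the base axis. Payload 16.7 kg.
Tool frame: the origin (TCP) lies at the very end of the fingers, on their centre line; the grasp point (between the pads) lies 19 mm behind it (robot.grasp_offset is the distance from the TCP to the grasp point, in m); z points along the fingers, y is the direction in which the jaws open and shut (so a half turn about z gives the same grasp; the last joint's range is limited). The gripper opens to 85 mm and grips with 20 to 120 N. Pads are 22 mm wide; open, the fingers measure 114 mm over their backs; the gripper's body (76 mm by 85 mm) begins 54 mm behind the grasp point. The pads swing forward as they close: fully open they stand 13 mm farther back than shut.
Start: joints at [56.293, 24.414, 4.234, 92.017, -1.954, 63.644, -3.845], TCP at [0.287, -0.611, 0.231] pointing down, gripper open.
Joint ranges: [-163.25, 163.25], [-28.42, 122.38], [-70.27, 78.77], [12.13, 141.07], [-58.53, 238.53], [9.26, 117.41], [-156.51, 156.51]. Speed limits (degrees/s): [108.29, 108.29, 136.94, 136.94, 172.46, 172.46, 172.46].

INTERFACE

Orientations are given as a 3x3 rotation matrix whose columns are the frame's x, y, z axes.
In Python, from rig import readout, eyes, order, robot gives the robot as it stands.
- The arm moves only by the tool apply_moves, never from a script. Its argument "commands" is a list of rows, each an object with "turn": the turn, a rotation vector about the tool's x, y, z in degrees, a list of three; "slide": the shift along the tool's x, y, z in mm, a list of three; "hand": the finger opening in mm, from 0 to 85.4. In form: [{"turn": [ax, ay, az], "slide": [tx, ty, tz], "hand": hand}, ...]. A call has 1 to 10 rows; each row shifts and turns the commanded pose from where the row before left it, along the tool's axes as they then stand; what a row does not reach is not made up. A row lasts 1/12 s, in which the tool goes at most 41.7 mm and 7.16 degrees, less where a joint would pass 70% of its speed; a pose out of reach is approached as far as the arm can. A call with a gripper value outside its range is refused whole. The fingers move at their own pace and stop on an object; the grip force is fixed at half the most. Time passes only in rows, so rows that do not move let the fingers close. It gives the time, the measured TCP pose, the force and the opening at its end, in the units of the state.
- readout.state(): the state, without advancing time (a new reading comes with each control period).
- eyes.snapshot(name): name is "scene" or "top" or "wrist"; returns the picture (384x512x3 uint8, blue, green, red); there is no depth.
- eyes.get_calibration(name): a dict with "K" (3x3 intrinsics, pixels), "extrinsics" (4x4, takes a point from world to camera coordinates). Camera axes: x right, y up, looking along -z (the intrinsics and any distortion apply to the point x, -y, -z); pixel columns grow to the right and rows downward; lengths in m; the calibration is good to about 2 mm. A picture is of the moment at which its call begins: read the wrist's pose just before it. get_calibration takes no time and is no camera call; for the wrist camera it gives the pose at the moment of the call.
- order.close_job(): hands the job in, once; it reports no verdict.
The state is a dict: "t": time; "joint_pos": joint angles; "qvel": joint speeds; "joint_torque": joint torques, N m; "eef_pos": TCP position; "tool_rot": TCP orientation; "contact_force": force on the tool from outside, world axes, zero at the start; "torque": the same for the moment, N m; "width": opening from 0.0 (shut) to 1.0 (fully open).
Only numpy, scipy, OpenCV 4.12 (cv2) and the standard library are available. Lean on these libraries where they do the work, as an engineer would, in place of code of your own. Each camera call takes 0.05 s, during which the arm holds its last target.

TASK

Take the sprung tweezers off their rest and hold them level with both tips over the round glass window of the upward-looking inspection camera, two to four centimetres above the glass and not touching it. Squeeze them until the red pointer is in the middle of the green band and keep the tweezers and that gap still for at least two seconds; the program finishes while you are still holding them so, nothing is put down. Never let the tips close on each other, and leave the other things on the bench where they are.

Things in the scene. Friction and masses are not known exactly. Their poses are not given: they have to be found in the camera images.
- tweezers: large sprung bench tweezers, 192 mm long, 75 g, on their rest with the underside 40 mm above the bench. Own frame: x from heel to tips, z up, origin on the underside at mid-grip, on the inner face of the fixed arm. Two steel arms 16 mm tall: the fixed one along x at y = 0 to 5 mm, the moving one on its -y side, joined at a black heel at x = -122 to -104 mm. Centre of mass about x = -7 mm
- pad_fixed (a point): middle of the outer face of the fixed arm's black finger pad (40 mm long, 16 mm tall), at x 0, y 8, z 8 mm in the tweezers' frame: grip on both pads from above. On the rest, fingers have room from x = -65 to +35 mm, down to 15 mm above the bench
- pad_moving (a point): middle of the outer face of the moving arm's like pad, on the -y side. Over both pads: 47 mm released, 37 mm at a squeeze of 0.10 rad, 28 mm at 0.18 rad
- squeeze (a joint): moving arm of the tweezers: 0 released, grows as squeezed (rad), hinge at x = -110, y = -10 mm in the tweezers' frame. The tip gap is about 45 mm - 180 mm per rad; the tips meet at 0.25. Spring: about 5 N at the pads when the squeeze starts, 11 N at 0.10 rad, 15 N at 0.18 rad
- mark (a joint): where the green band stands on the gauge bar (m); stiff, it stays as it is set. The pointer is at the band's centre when squeeze = 0.139 rad + 6.45 rad per m x this value (between about 0.10 and 0.18); it is inside the band within 0.019 rad of that
- pointer (a point): red pointer needle, 2 mm wide, on top of the moving arm, crossing above the gauge bar; this point is where it crosses the bar
- band (a point): centre of the green band on the white gauge bar (x = 37 to 47 mm, above both arms, with band and needle up to z = 29 mm), 6 mm wide along the tweezers' y; it marks the tip gap wanted, between about 13 and 28 mm
- tip_fixed (a point): inner edge of the fixed arm's tip, 8 mm above the tweezers' underside, 70 mm ahead of mid-grip
- tip_moving (a point): inner edge of the moving arm's tip
- rest: fixed tweezer rest: a dark base plate 200 x 85 x 8 mm with two blue saddles, tops 40 mm above the bench, under the heel (x about -96 mm) and near the gauge bar (x about +52 mm); its origin lies on the bench below the tweezers' origin
- viewer: fixed upward-looking inspection camera: black box 90 x 90 x 45 mm, origin under its centre
- window (a point): centre of the round pale-blue glass window, 60 mm across with a steel ring round it, flush with the top of the inspection camera, 45 mm above the bench
- solvent: small green bottle with a paper label and a blue cap, 42 mm across, 85 mm tall; a bystander, leave it alone; origin under its centre
- driver: orange-handled screwdriver lying flat, 150 mm long, handle about 30 mm thick at most; a bystander, leave it alone; origin under its centre
- lens: black round lens mount, 44 mm across, 28 mm tall; a bystander, leave it alone; origin under its centre
- post: steel post on a round foot 48 mm across, 85 mm tall; a bystander, leave it alone; origin under its centre
- chips: white six-pocket chip tray, 100 x 75 x 22 mm; a bystander, leave it alone; origin under its centre
- jar: small jar with a white lid, 52 mm across, 55 mm tall; a bystander, leave it alone; origin under its centre
- micrometer: loose micrometer head on a blue block, 100 mm long, 22 mm tall; a bystander, leave it alone; origin under its centre
Mind the look-alikes: they are no part of the job. What is shaped like the tweezers but yellow is not meant.

How it is judged:
By the outcome, as a careful person would: the job done as asked, in the order asked, and still so for the second after the job is handed in, while the arm keeps its last pose, push and grip.
It also fails if it takes over 51 s, if anything falls off the work surface, if the arm or the gripper's body presses on something with over 40 N, if the wrist force passes 120 N, or if a joint passes its speed limit or range.

## Working session

There is one attempt and no reset: what is moved stays moved. The work goes in short steps, Python scripts to look and compute and a tool call to move; the robot and the scene stay as the last step left them, time stands still between calls to the robot, and variables do not carry over. Pictures are saved under pics/ and viewed, and the job is handed in when it is done.

Besides the shell and the picture viewer there is one more tool, called after "Request:" by a JSON object that holds its "fn" and its "kwargs". apply_moves: Moves the arm, as the interface text tells. Its arguments: {"type":"object","properties":{"commands":{"type":"array"}},"required":["commands"]}

```bash
mkdir -p pics; ls; python3 - <<'E'
from rig import readout, eyes, order, robot
import cv2,numpy as np
s=readout.state();print({k:np.round(v,3).tolist() for k,v in s.items()}); print(robot.grasp_offset)
for n in ["scene","top","wrist"]:
    c=eyes.get_calibration(n); print(n,np.round(c["K"],1).tolist(),np.round(c["extrinsics"],3).tolist(),[k for k in c])
    cv2.imwrite(f"pics/{n}0.png",eyes.snapshot(n))
E
```

```text
pics
{'t': 0.0, 'joint_pos': [56.292, 24.45, 4.232, 92.053, -1.953, 63.645, -3.844], 'qvel': [-0.037, 0.088, -0.095, 0.066, -0.009, -0.09, 0.033], 'joint_torque': [-0.001, -94.982, 3.76, -46.352, 0.019, 0.01, 0.0], 'eef_pos': [0.287, -0.611, 0.231], 'tool_rot': [[0.905, 0.425, -0.001], [0.425, -0.905, 0.001], [-0.0, -0.001, -1.0]], 'contact_force': [-0.386, 0.17, -0.093], 'torque': [0.017, 0.03, -0.015], 'width': 1.003}
0.0187
scene [[349.6, 0.0, 253.1], [0.0, 349.6, 193.3], [0.0, 0.0, 1.0]] [[-0.781, 0.625, -0.003, 0.412], [-0.456, -0.566, 0.687, 0.177], [0.427, 0.538, 0.727, -1.24], [0.0, 0.0, 0.0, 1.0]] ['K', 'extrinsics']
top [[432.7, 0.0, 255.7], [0.0, 432.7, 184.3], [0.0, 0.0, 1.0]] [[0.022, -1.0, 0.015, -0.035], [0.986, 0.024, 0.166, -0.508], [-0.167, 0.011, 0.986, -1.32], [0.0, 0.0, 0.0, 1.0]] ['K', 'extrinsics']
wrist [[315.2, 0.0, 256.4], [0.0, 315.2, 188.3], [0.0, 0.0, 1.0]] [[0.425, -0.905, -0.0, -0.674], [0.864, 0.406, -0.298, 0.039], [0.27, 0.126, 0.954, -0.379], [0.0, 0.0, 0.0, 1.0]] ['K', 'extrinsics']
```

View pics/scene0.png

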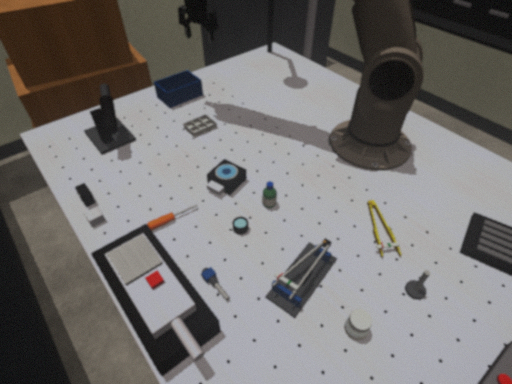

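View pics/top0.png

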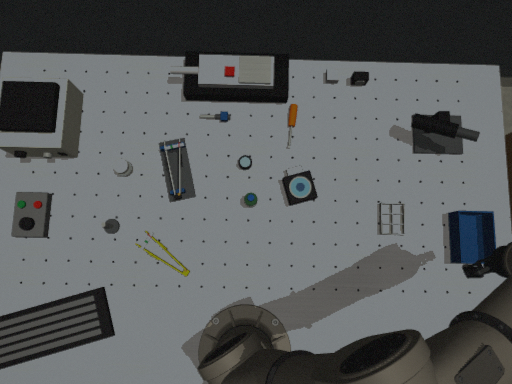

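View pics/wrist0.png

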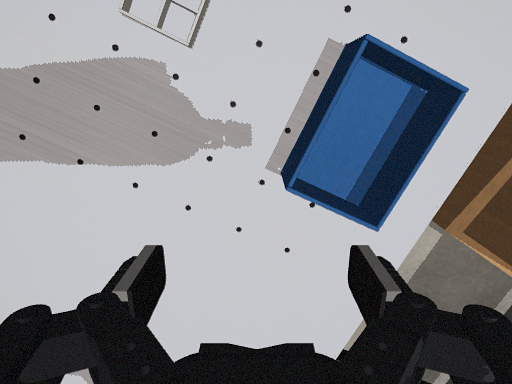

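```bash
cat > h.py <<'E'
import numpy as np,cv2
from rig import readout, eyes, order, robot
def cal(n):
    c=eyes.get_calibration(n); return np.array(c["K"]),np.array(c["extrinsics"])
def ray(c,u,v):
    K,E=c; d=np.linalg.inv(K)@np.array([u,v,1.]); d=np.array([d[0],-d[1],-d[2]])
    R=E[:3,:3]; o=-R.T@E[:3,3]; d=R.T@d; return o,d/np.linalg.norm(d)
def onz(c,u,v,z):
    o,d=ray(c,u,v); return o+d*(z-o[2])/d[2]
def tri(obs):
    A=np.zeros((3,3));b=np.zeros(3)
    rs=[ray(c,u,v) for c,u,v in obs]
    for o,d in rs:
        P=np.eye(3)-np.outer(d,d);A+=P;b+=P@o
    p=np.linalg.solve(A,b)
    return p,[float(np.linalg.norm((np.eye(3)-np.outer(d,d))@(p-o))) for o,d in rs]
def proj(c,p):
    K,E=c; q=E[:3,:3]@p+E[:3,3]; q=np.array([q[0],-q[1],-q[2]]); q=K@q; return q[:2]/q[2]
E
python3 - <<'E'
from h import *
t=cv2.imread("pics/top0.png");s=cv2.imread("pics/scene0.png")
a=cv2.resize(t[130:210,150:230],(480,480),interpolation=cv2.INTER_CUBIC)
b=cv2.resize(s[230:320,260:350],(480,480),interpolation=cv2.INTER_CUBIC)
cv2.imwrite("pics/crop1.png",np.hstack([a[:, :390],b[:, :405]]))
c=cal("top")
for n,u,v,z in [("tips",173,146,.05),("heel",180,196,.05),("win",300,187,.045),("solv",251,199,.08),("lens",245,162,.028),("jar",122,168,.05),("yel",168,255,.01),("post",112,226,.04)]:
    print(n,np.round(onz(c,u,v,z),3))
E
```

```text
tips [0.624 0.242 0.05 ]
heel [0.465 0.212 0.05 ]
win [ 0.503 -0.162  0.045]
solv [ 0.457 -0.009  0.08 ]
lens [0.583 0.013 0.028]
jar [0.549 0.398 0.05 ]
yel [0.283 0.246 0.01 ]
post [0.368 0.418 0.04 ]
```

View pics/crop1.png

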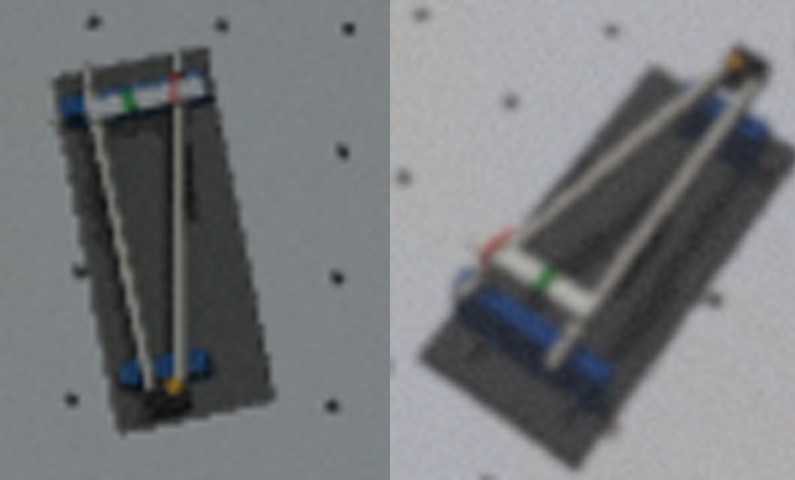

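Request:
{"fn": "apply_moves", "kwargs": {"commands": [{"turn":[0,0,0],"slide":[20,-22,0],"hand":85},{"turn":[0,0,0],"slide":[26,-28,0],"hand":85},{"turn":[0,0,0],"slide":[26,-28,0],"hand":85},{"turn":[0,0,0],"slide":[26,-28,0],"hand":85},{"turn":[0,0,0],"slide":[26,-28,0],"hand":85},{"turn":[0,0,0],"slide":[26,-28,0],"hand":85},{"turn":[0,0,0],"slide":[26,-28,0],"hand":85},{"turn":[0,0,0],"slide":[26,-28,0],"hand":85},{"turn":[0,0,0],"slide":[26,-28,0],"hand":85},{"turn":[0,0,0],"slide":[26,-28,0],"hand":85}]}}

```text
t: 0.98
eef_pos: [0.4003, -0.2533, 0.2314]
tool_rot: [[0.905, 0.425, 0.0], [0.425, -0.905, -0.0], [-0.0, 0.0, -1.0]]
contact_force: [1.1, -0.5, 0.3]
width: 0.997
```

Request:
{"fn": "apply_moves", "kwargs": {"commands": [{"turn":[0,0,0],"slide":[26,-28,0],"hand":85},{"turn":[0,0,0],"slide":[26,-28,0],"hand":85},{"turn":[0,0,0],"slide":[26,-28,0],"hand":85},{"turn":[0,0,0],"slide":[26,-28,0],"hand":85},{"turn":[0,0,0],"slide":[26,-28,0],"hand":85},{"turn":[0,0,0],"slide":[26,-28,0],"hand":85},{"turn":[0,0,0],"slide":[26,-28,0],"hand":85},{"turn":[0,0,0],"slide":[26,-28,0],"hand":85},{"turn":[0,0,0],"slide":[20,-22,0],"hand":85},{"turn":[0,0,0],"slide":[15,-15,0],"hand":85}]}}

```text
t: 1.82
eef_pos: [0.5096, 0.0877, 0.2313]
tool_rot: [[0.904, 0.427, 0.0], [0.427, -0.904, 0.001], [0.0, -0.001, -1.0]]
contact_force: [-0.5, -0.1, -0.3]
width: 0.997
```

Request:
{"fn": "apply_moves", "kwargs": {"commands": [{"turn":[0,0,0],"slide":[26,-26,0],"hand":85},{"turn":[0,0,0],"slide":[26,-26,0],"hand":85},{"turn":[0,0,0],"slide":[26,-26,0],"hand":85},{"turn":[0,0,0],"slide":[26,-25,0],"hand":85},{"turn":[0,0,6.5],"slide":[0,0,0],"hand":85},{"turn":[0,0,6.5],"slide":[0,0,0],"hand":85},{"turn":[0,0,0],"slide":[0,0,0],"hand":85},{"turn":[0,0,0],"slide":[0,0,0],"hand":85},{"turn":[0,0,0],"slide":[0,0,0],"hand":85}]}}

```text
t: 2.57
eef_pos: [0.5598, 0.2215, 0.2313]
tool_rot: [[0.977, 0.214, 0.0], [0.214, -0.977, -0.0], [-0.0, 0.0, -1.0]]
contact_force: [0.2, -0.0, -0.3]
width: 0.998
```

```bash
python3 - <<'E'
from h import *
K,E=cal("wrist"); im=eyes.snapshot("wrist"); np.savez("w1.npz",K=K,E=E); cv2.imwrite("pics/w1.png",im)
E
```

```text
(no output)
```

View pics/w1.png

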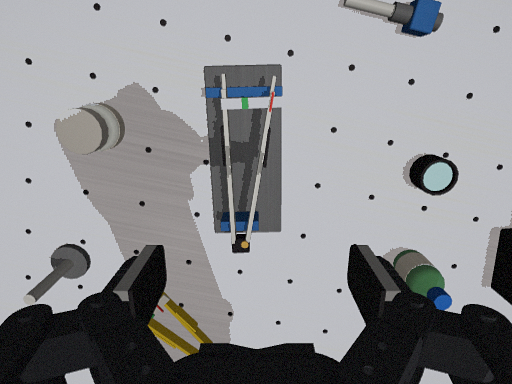

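```bash
python3 - <<'E'
from h import *
d=np.load("w1.npz");c=(d["K"],d["E"])
for n,u,v in [("padF",226,147),("padM",266,147),("tipF",223,76),("tipM",275,78),("heel",241,246),("window?",0,0)]: print(n,np.round(onz(c,u,v,.05),4))
im=cv2.imread("pics/w1.png"); cv2.imwrite("pics/w1c.png",cv2.resize(im[60:260,190:300],None,fx=3,fy=3,interpolation=cv2.INTER_CUBIC))
E
```

```text
padF [0.572  0.2563 0.05  ]
padM [0.5808 0.2159 0.05  ]
tipF [0.6394 0.272  0.05  ]
tipM [0.6484 0.2223 0.05  ]
heel [0.4637 0.2184 0.05  ]
window? [0.6601 0.4815 0.05  ]
```

View pics/w1c.png

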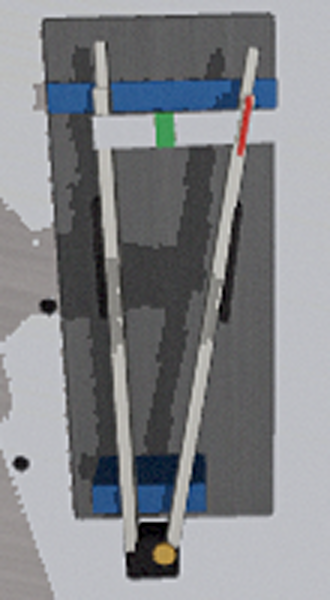

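Request:
{"fn": "apply_moves", "kwargs": {"commands": [{"turn":[0,0,0],"slide":[10,25,20],"hand":85},{"turn":[0,0,0],"slide":[10,25,25],"hand":85},{"turn":[0,0,0],"slide":[0,10,15],"hand":85},{"turn":[0,0,0],"slide":[0,0,0],"hand":85},{"turn":[0,0,0],"slide":[0,0,0],"hand":85},{"turn":[0,0,0],"slide":[0,0,0],"hand":85}]}}

```text
t: 3.12
eef_pos: [0.592, 0.1683, 0.1723]
tool_rot: [[0.977, 0.212, 0.001], [0.212, -0.977, 0.001], [0.001, -0.001, -1.0]]
contact_force: [-0.7, 0.5, -0.0]
width: 0.996
```

```bash
python3 - <<'E'
from h import *
K,E=cal("wrist"); im=eyes.snapshot("wrist"); np.savez("w2.npz",K=K,E=E); cv2.imwrite("pics/w2.png",im)
E
```

Request:
{"fn": "apply_moves", "kwargs": {"commands": [{"turn":[0,0,0],"slide":[0,-25,10],"hand":85},{"turn":[0,0,0],"slide":[0,-30,10],"hand":85},{"turn":[0,0,0],"slide":[0,-15,0],"hand":85},{"turn":[0,0,0],"slide":[0,0,0],"hand":85},{"turn":[0,0,0],"slide":[0,0,0],"hand":85},{"turn":[0,0,0],"slide":[0,0,0],"hand":85}]}}

```text
t: 3.67
eef_pos: [0.5775, 0.2359, 0.1522]
tool_rot: [[0.977, 0.211, 0.001], [0.211, -0.977, 0.0], [0.001, 0.0, -1.0]]
contact_force: [0.4, -0.4, 0.6]
width: 0.995
```

```bash
python3 - <<'E'
from h import *
K,E=cal("wrist"); im=eyes.snapshot("wrist"); np.savez("w3.npz",K=K,E=E); cv2.imwrite("pics/w3.png",im)
b=cv2.imread("pics/w2.png")
cv2.imwrite("pics/w23.png",np.hstack([cv2.resize(x,(400,300)) for x in(b,im)]))
E
```

```text
(no output)
```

View pics/w23.png

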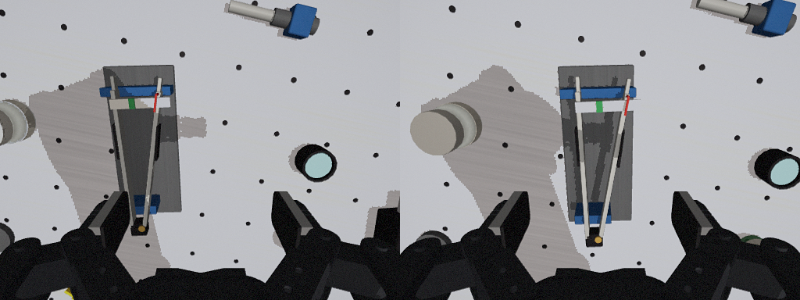

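```bash
cat >> h.py <<'E'
def blobs(im,which,roi):
    x0,y0,x1,y1=roi; s=cv2.cvtColor(im[y0:y1,x0:x1],cv2.COLOR_BGR2HSV)
    H,S,V=cv2.split(s)
    m={"green":(H>45)&(H<80)&(S>110)&(V>50),"red":((H<6)|(H>172))&(S>120)&(V>60),"orange":(H>12)&(H<28)&(S>130)&(V>80)}[which]
    n,l,st,ce=cv2.connectedComponentsWithStats(m.astype(np.uint8))
    return [(int(st[i][4]),st[i][:4]+np.array([x0,y0,0,0]),ce[i]+[x0,y0]) for i in range(1,n) if st[i][4]>4]
E
python3 - <<'E'
from h import *
rois=[(190,60,300,260),(120,70,240,310),(190,60,310,320)]
obs={}
for i,r in enumerate(rois,1):
    im=cv2.imread(f"pics/w{i}.png");d=np.load(f"w{i}.npz")
    for w in ["green","red","orange"]:
        b=blobs(im,w,r); print(i,w,[(a,s.tolist(),np.round(c,1).tolist()) for a,s,c in b])
        if b: m=max(b,key=lambda t:t[0]); obs.setdefault(w,[]).append(((d["K"],d["E"]),*m[2]))
for w in obs:
    p,r=tri(obs[w]);print(w,np.round(p,4),np.round(r,4))
for i,r in ((2,rois[1]),(3,rois[2])):
    im=cv2.imread(f"pics/w{i}.png")[r[1]:r[3],r[0]:r[2]]
    cv2.imwrite(f"pics/w{i}c.png",cv2.resize(im,None,fx=2.3,fy=2.3,interpolation=cv2.INTER_CUBIC))
E
```

```text
1 green [(70, [242, 97, 6, 12], [244.5, 102.7])]
1 red [(39, [269, 92, 5, 20], [271.1, 101.5])]
1 orange [(45, [241, 241, 8, 7], [244.3, 244.3])]
2 green [(102, [164, 126, 9, 14], [168.1, 132.5])]
2 red [(72, [196, 119, 7, 25], [198.5, 130.7])]
2 orange [(54, [177, 289, 9, 8], [181.0, 292.5])]
3 green [(112, [251, 129, 9, 15], [254.8, 135.8])]
3 red [(79, [287, 122, 7, 27], [290.0, 134.4])]
3 orange [(63, [249, 303, 9, 8], [253.3, 306.5])]
green [0.6199 0.2463 0.0625] [0.0001 0.0002 0.0001]
red [0.6269 0.222  0.0674] [0.0003 0.0002 0.0002]
orange [0.4705 0.2157 0.0574] [0. 0. 0.]
```

View pics/w3c.png

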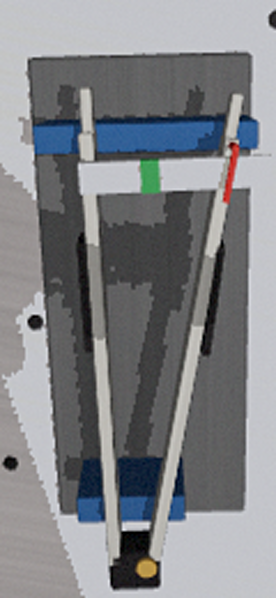

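View pics/w2c.png

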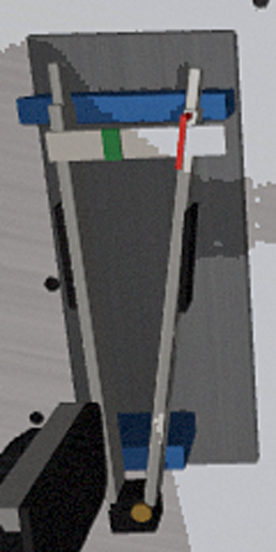

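```bash
python3 - <<'E'
from h import *
d=np.load("w3.npz");c3=(d["K"],d["E"]);d=np.load("w2.npz");c2=(d["K"],d["E"])
r3=lambda u,v:(190+u/2.3,60+v/2.3); r2=lambda u,v:(120+u/2.3,70+v/2.3)
for nm,a,b in [("Ftip",(86,90),(54,66)),("Mtip",(237,97),(195,70)),("padFfront outer top",(79,237),(56,206)),("padFback",(88,350),(71,308)),("padMfront",(221,243),(196,205)),("padMback",(208,353),(187,309))]:
    p,r=tri([(c3,*r3(*a)),(c2,*r2(*b))]);print(nm,np.round(p,4),np.round(r,4),np.round(onz(c3,*r3(*a),.056),4))
ft=onz(c3,*r3(86,90),.056);fh=onz(c3,*r3(115,555),.056)
v=(ft-fh);print("len",np.linalg.norm(v),"yaw",np.degrees(np.arctan2(v[1],v[0])))
yaw=np.arctan2(v[1],v[0])
ex=np.array([np.cos(yaw),np.sin(yaw),0]);ey=np.array([-ex[1],ex[0],0])
hinge=np.array([.4705,.2157,0]);O=hinge+.110*ex+.010*ey;print("origin from hinge",O)
print("origin from arm tip: ",ft-.070*ex-.0025*ey)
band=np.array([.6199,.2463,0]);q=band-O;print("band in tw",q@ex,q@ey)
red=np.array([.6269,.222,0]);q=red-O;print("red",q@ex,q@ey)
E
```

```text
Ftip [0.6406 0.2716 0.0524] [0.0002 0.0002] [0.641  0.2713 0.056 ]
Mtip [0.6492 0.2234 0.051 ] [0.0002 0.0002] [0.649  0.2239 0.056 ]
padFfront outer top [0.5925 0.2648 0.0548] [0.0009 0.0009] [0.5936 0.2648 0.056 ]
padFback [0.5542 0.2543 0.0566] [0.0002 0.0002] [0.5541 0.2543 0.056 ]
padMfront [0.5997 0.2159 0.044 ] [0.0005 0.0005] [0.6017 0.2176 0.056 ]
padMback [0.5604 0.2118 0.0511] [0.0002 0.0002] [0.562  0.2126 0.056 ]
len 0.17405645479223467 yaw 14.327027533201312
origin from hinge [0.57460434 0.25260916 0.        ]
origin from arm tip:  [0.57380001 0.25157693 0.056     ]
band in tw 0.042325683255555045 -0.017321626918132427
red 0.04309479406359264 -0.04259806789713418
```

Request:
{"fn": "apply_moves", "kwargs": {"commands": [{"turn":[0,0,-2.1],"slide":[1,-1,0],"hand":85},{"turn":[0,0,0],"slide":[0,0,25],"hand":85},{"turn":[0,0,0],"slide":[0,0,30],"hand":85},{"turn":[0,0,0],"slide":[0,0,30],"hand":85},{"turn":[0,0,0],"slide":[0,0,20],"hand":85},{"turn":[0,0,0],"slide":[0,0,12],"hand":85},{"turn":[0,0,0],"slide":[0,0,8],"hand":85},{"turn":[0,0,0],"slide":[0,0,0],"hand":85},{"turn":[0,0,0],"slide":[0,0,0],"hand":60},{"turn":[0,0,0],"slide":[0,0,0],"hand":55}]}}

```text
t: 4.55
eef_pos: [0.5789, 0.2373, 0.0277]
tool_rot: [[0.969, 0.246, 0.002], [0.246, -0.969, 0.001], [0.002, -0.0, -1.0]]
contact_force: [0.3, 0.5, -0.6]
width: 0.745
```

Request:
{"fn": "apply_moves", "kwargs": {"commands": [{"turn":[0,0,0],"slide":[0,0,0],"hand":55},{"turn":[0,0,0],"slide":[0,0,0],"hand":55},{"turn":[0,0,0],"slide":[0,0,0],"hand":55},{"turn":[0,0,0],"slide":[0,0,0],"hand":55}]}}

```text
t: 4.88
eef_pos: [0.5782, 0.2371, 0.0267]
tool_rot: [[0.969, 0.246, 0.001], [0.246, -0.969, 0.0], [0.001, -0.0, -1.0]]
contact_force: [0.7, 0.0, 0.1]
width: 0.645
```

```bash
python3 - <<'E'
from h import *
K,E=cal("wrist"); im=eyes.snapshot("wrist"); np.savez("w4.npz",K=K,E=E); cv2.imwrite("pics/w4.png",im)
print(readout.state()["width"])
E
```

```text
0.644090565798083
```

View pics/w4.png

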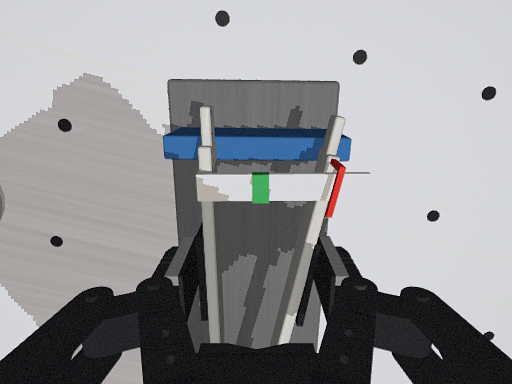

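Request:
{"fn": "apply_moves", "kwargs": {"commands": [{"turn":[0,0,0],"slide":[0,0,0],"hand":50},{"turn":[0,0,0],"slide":[0,0,0],"hand":47},{"turn":[0,0,0],"slide":[0,0,0],"hand":45},{"turn":[0,0,0],"slide":[0,0,0],"hand":43},{"turn":[0,0,0],"slide":[0,0,0],"hand":41},{"turn":[0,0,0],"slide":[0,0,0],"hand":41},{"turn":[0,0,0],"slide":[0,0,0],"hand":41},{"turn":[0,0,0],"slide":[0,0,0],"hand":41}]}}

```text
t: 5.6
eef_pos: [0.5788, 0.2373, 0.0274]
tool_rot: [[0.969, 0.246, 0.002], [0.246, -0.969, 0.0], [0.002, -0.0, -1.0]]
contact_force: [-1.5, -1.5, 13.1]
width: 0.487
```

```bash
python3 - <<'E'
from h import *
K,E=cal("wrist"); im=eyes.snapshot("wrist"); np.savez("w5.npz",K=K,E=E); cv2.imwrite("pics/w5.png",im)
s=readout.state();print(s["width"]*85.4,s["contact_force"])
E
```

```text
41.31321239617518 [-1.76327647 -2.23501104 14.45351544]
```

View pics/w5.png

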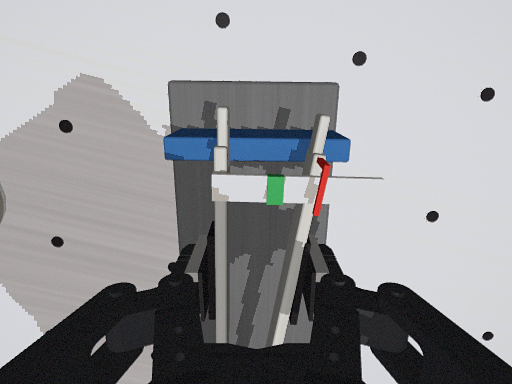

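Request:
{"fn": "apply_moves", "kwargs": {"commands": [{"turn":[0,0,0],"slide":[0,0,-2],"hand":41},{"turn":[0,0,0],"slide":[0,0,-4],"hand":41},{"turn":[0,0,0],"slide":[0,0,-8],"hand":41},{"turn":[0,0,0],"slide":[0,0,-12],"hand":41},{"turn":[0,0,0],"slide":[0,0,-14],"hand":41},{"turn":[0,0,0],"slide":[0,0,-16],"hand":41},{"turn":[0,0,0],"slide":[0,0,-16],"hand":41},{"turn":[0,0,0],"slide":[0,0,-16],"hand":41},{"turn":[0,0,0],"slide":[0,0,-12],"hand":41},{"turn":[0,0,0],"slide":[0,0,-5],"hand":40}]}}

```text
t: 6.48
eef_pos: [0.5789, 0.2375, 0.1343]
tool_rot: [[0.969, 0.246, 0.003], [0.246, -0.969, 0.001], [0.003, -0.0, -1.0]]
contact_force: [0.4, 0.8, -1.5]
width: 0.47
```

Request:
{"fn": "apply_moves", "kwargs": {"commands": [{"turn":[0,0,0],"slide":[0,0,0],"hand":39},{"turn":[0,0,0],"slide":[0,0,0],"hand":38},{"turn":[0,0,0],"slide":[0,0,0],"hand":37},{"turn":[0,0,0],"slide":[0,0,0],"hand":37},{"turn":[0,0,0],"slide":[0,0,0],"hand":37},{"turn":[0,0,0],"slide":[0,0,0],"hand":37}]}}

```text
t: 6.98
eef_pos: [0.5778, 0.237, 0.1308]
tool_rot: [[0.969, 0.246, -0.001], [0.246, -0.969, -0.0], [-0.001, -0.0, -1.0]]
contact_force: [0.3, 0.2, 0.7]
width: 0.434
```

```bash
python3 - <<'E'
from h import *
K,E=cal("wrist"); im=eyes.snapshot("wrist"); np.savez("w6.npz",K=K,E=E); cv2.imwrite("pics/w6.png",im)
cv2.imwrite("pics/s6.png",eyes.snapshot("scene"))
s=readout.state();print(s["width"]*85.4,s["contact_force"],s["eef_pos"])
E
```

```text
37.35576743573504 [-0.09052228  0.54701488 -0.56882801] [0.57787194 0.23701345 0.13102076]
```

View pics/w6.png

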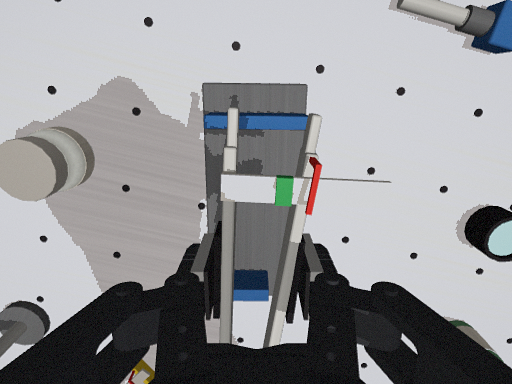

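View pics/s6.png

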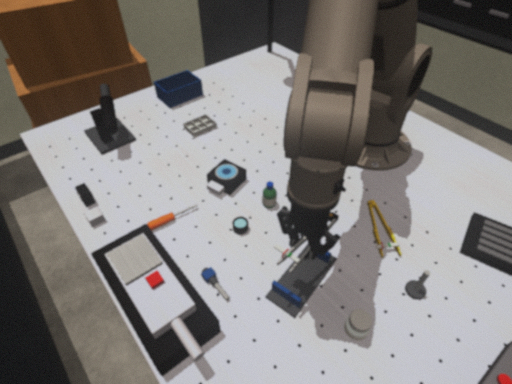

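Request:
{"fn": "apply_moves", "kwargs": {"commands": [{"turn":[0,0,0],"slide":[0,0,0],"hand":36},{"turn":[0,0,0],"slide":[0,0,0],"hand":35},{"turn":[0,0,0],"slide":[0,0,0],"hand":34},{"turn":[0,0,0],"slide":[0,0,0],"hand":33},{"turn":[0,0,0],"slide":[0,0,0],"hand":33},{"turn":[0,0,0],"slide":[0,0,0],"hand":33},{"turn":[0,0,0],"slide":[0,0,0],"hand":33}]}}

```text
t: 7.67
eef_pos: [0.578, 0.237, 0.1314]
tool_rot: [[0.969, 0.246, 0.0], [0.246, -0.969, 0.0], [0.0, -0.0, -1.0]]
contact_force: [0.5, 0.3, -0.5]
width: 0.388
```

```bash
python3 - <<'E'
from h import *
K,E=cal("wrist"); im=eyes.snapshot("wrist"); np.savez("w7.npz",K=K,E=E); cv2.imwrite("pics/w7.png",im)
cv2.imwrite("pics/w7c.png",cv2.resize(im[90:360,180:380],None,fx=2.2,fy=2.2,interpolation=cv2.INTER_CUBIC))
s=readout.state();print(s["width"]*85.4,s["contact_force"],s["eef_pos"])
for f in("w5","w6","w7"):
    i=cv2.imread(f"pics/{f}.png")
    for w in("green","red"): print(f,w,[(a,b.tolist(),np.round(c,1)) for a,b,c in blobs(i,w,(200,90,360,250))])
t=cv2.imread("pics/top0.png")
cv2.imwrite("pics/win.png",np.hstack([cv2.resize(t[157:217,270:330],(400,400),interpolation=cv2.INTER_CUBIC),cv2.resize(cv2.imread("pics/scene0.png")[148:208,197:257],(400,400),interpolation=cv2.INTER_CUBIC)]))
E
```

```text
33.276410111503814 [ 0.06655634  0.19969403 -0.78232664] [0.57801606 0.23701115 0.13135154]
w5 green [(503, [266, 174, 18, 31], array([274.8, 189. ]))]
w5 red [(429, [313, 158, 18, 58], array([321. , 185.1]))]
w6 green [(497, [275, 175, 19, 31], array([283.6, 190.4]))]
w6 red [(407, [305, 157, 17, 58], array([313.1, 184.2]))]
w7 green [(483, [283, 177, 19, 30], array([291.8, 191.6]))]
w7 red [(391, [299, 157, 15, 57], array([305.9, 183.7]))]
```

View pics/w7c.png

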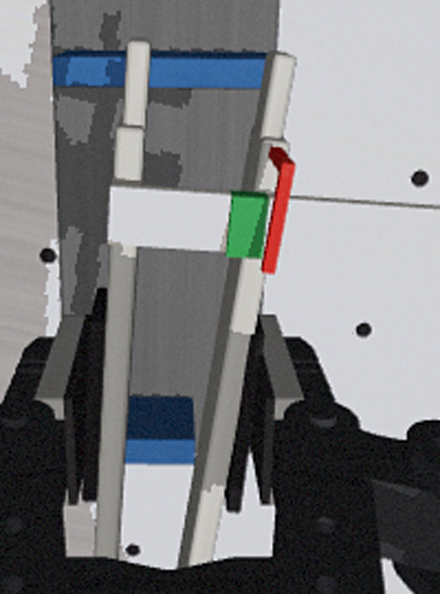

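View pics/win.png

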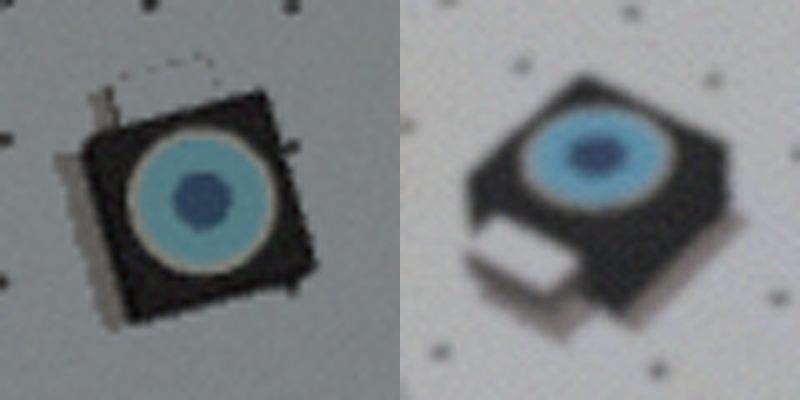

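Request:
{"fn": "apply_moves", "kwargs": {"commands": [{"turn":[0,0,0],"slide":[0,0,0],"hand":32},{"turn":[0,0,0],"slide":[0,0,0],"hand":31},{"turn":[0,0,0],"slide":[0,0,0],"hand":30},{"turn":[0,0,0],"slide":[0,0,0],"hand":30},{"turn":[0,0,0],"slide":[0,0,0],"hand":30},{"turn":[0,0,0],"slide":[0,0,0],"hand":30},{"turn":[0,0,0],"slide":[0,0,0],"hand":30}]}}

```text
t: 8.3
eef_pos: [0.578, 0.237, 0.1313]
tool_rot: [[0.969, 0.246, -0.0], [0.246, -0.969, -0.0], [-0.0, -0.0, -1.0]]
contact_force: [-0.3, -0.5, -2.0]
width: 0.356
```

```bash
python3 - <<'E'
from h import *
K,E=cal("wrist"); im=eyes.snapshot("wrist"); np.savez("w8.npz",K=K,E=E); cv2.imwrite("pics/w8.png",im)
cv2.imwrite("pics/w8c.png",cv2.resize(im[90:360,180:380],None,fx=2.2,fy=2.2,interpolation=cv2.INTER_CUBIC))
s=readout.state();print(s["width"]*85.4,s["contact_force"],s["eef_pos"])
for w in("green","red"): print(w,[(a,b.tolist(),np.round(c,1)) for a,b,c in blobs(im,w,(200,90,360,250))])
def win(n,roi):
    im=cv2.imread(f"pics/{n}0.png");x0,y0,x1,y1=roi
    h=cv2.cvtColor(im[y0:y1,x0:x1],cv2.COLOR_BGR2HSV); m=((h[...,0]>80)&(h[...,0]<125)&(h[...,1]>70)).astype(np.uint8)
    cs,_=cv2.findContours(m,cv2.RETR_EXTERNAL,cv2.CHAIN_APPROX_NONE); c=max(cs,key=cv2.contourArea); e=cv2.fitEllipse(c); print(n,e,m.sum())
    return e[0][0]+x0,e[0][1]+y0
a=win("top",(270,157,330,217));b=win("scene",(197,148,257,208))
p,r=tri([(cal("top"),*a),(cal("scene"),*b)]);print(a,b,p,r, onz(cal("top"),*a,.045),onz(cal("scene"),*b,.045))
E
```

```text
30.423575100540802 [ 0.57494863  0.94087134 -0.24234289] [0.57801679 0.23703991 0.13133672]
green [(189, [289, 178, 10, 29], array([293.2, 191.6])), (82, [301, 180, 7, 28], array([304.5, 194.3]))]
red [(378, [294, 156, 14, 59], array([300.6, 183.7]))]
top ((29.707094192504883, 29.550060272216797), (17.11833953857422, 17.632034301757812), 120.96675109863281) 262
scene ((28.9864444732666, 23.059999465942383), (12.09670352935791, 17.600637435913086), 88.41292572021484) 188
(299.7070941925049, 186.5500602722168) (225.9864444732666, 171.05999946594238) [ 0.50503776 -0.16172507  0.04337118] [0.0001318579097599696, 0.00013185790976013472] [ 0.5046684  -0.16144739  0.045     ] [ 0.50606083 -0.16035322  0.045     ]
```

View pics/w8c.png

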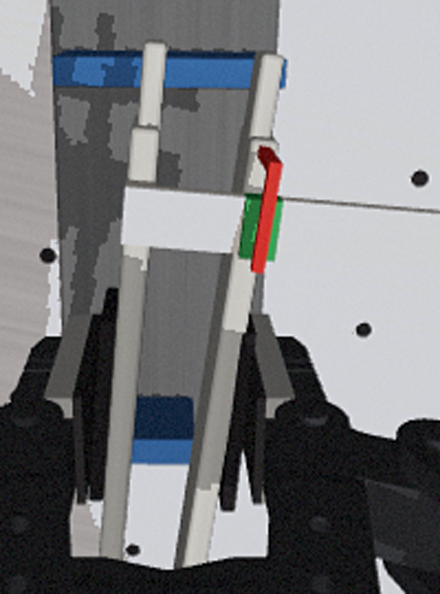

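```bash
python3 - <<'E'
from h import *
d=np.load("w8.npz");c=(d["K"],d["E"])
s=readout.state();R=np.array(s["tool_rot"]);p=np.array(s["eef_pos"])
for z in(.153,.158,.163):
    a=onz(c,250,110,z);b=onz(c,302.7,116,z)
    print(z,R.T@(a-p),R.T@(b-p))
    m=(R.T@((a+b)/2-p)); w=np.array([.505,-.1617,0]); d=w-R@m; print("TCP goal",d[:2],"tool slide",(R.T@(np.array([d[0],d[1],p[2]])-p)))
E
```

```text
0.153 [ 0.0686097  -0.00245621 -0.02166059] [ 0.06641935  0.01732093 -0.02166237]
TCP goal [ 0.43773182 -0.17110026] tool slide [-2.36363877e-01  3.61096096e-01 -3.97650908e-05]
0.158 [ 0.06890536 -0.00236004 -0.02666058] [ 0.06680548  0.01660028 -0.0266623 ]
TCP goal [ 0.43747827 -0.17148629] tool slide [-2.36704589e-01  3.61407899e-01 -3.98043719e-05]
0.163 [ 0.06920102 -0.00226387 -0.03166058] [ 0.0671916   0.01587964 -0.03166222]
TCP goal [ 0.43722472 -0.17187232] tool slide [-2.37045301e-01  3.61719702e-01 -3.98436529e-05]
```

Request:
{"fn": "apply_moves", "kwargs": {"commands": [{"turn":[0,0,0],"slide":[-5,7,0],"hand":30},{"turn":[0,0,0],"slide":[-9,14,0],"hand":30},{"turn":[0,0,0],"slide":[-14,21,0],"hand":30},{"turn":[0,0,0],"slide":[-16,25,0],"hand":30},{"turn":[0,0,0],"slide":[-16,25,0],"hand":30},{"turn":[0,0,0],"slide":[-16,25,0],"hand":30},{"turn":[0,0,0],"slide":[-16,25,0],"hand":30},{"turn":[0,0,0],"slide":[-16,25,0],"hand":30},{"turn":[0,0,0],"slide":[-16,25,0],"hand":30},{"turn":[0,0,0],"slide":[-16,25,0],"hand":30}]}}

```text
t: 9.18
eef_pos: [0.494, -0.0104, 0.1314]
tool_rot: [[0.97, 0.245, -0.0], [0.245, -0.97, -0.0], [-0.0, 0.0, -1.0]]
contact_force: [0.9, 0.7, -1.2]
width: 0.355
```

Request:
{"fn": "apply_moves", "kwargs": {"commands": [{"turn":[0,0,0],"slide":[-16,25,0],"hand":30},{"turn":[0,0,0],"slide":[-16,25,0],"hand":30},{"turn":[0,0,0],"slide":[-16,25,0],"hand":30},{"turn":[0,0,0],"slide":[-16,25,0],"hand":30},{"turn":[0,0,0],"slide":[-14,21,0],"hand":30},{"turn":[0,0,0],"slide":[-9,14,0],"hand":30},{"turn":[0,0,0],"slide":[-5.5,9,0],"hand":30},{"turn":[0,0,0],"slide":[-4,0,0],"hand":30},{"turn":[0,0,0],"slide":[0,0,0],"hand":30},{"turn":[0,0,0],"slide":[0,0,0],"hand":30}]}}

```text
t: 10.02
eef_pos: [0.4375, -0.1703, 0.1314]
tool_rot: [[0.969, 0.247, 0.0], [0.247, -0.969, 0.0], [0.0, -0.0, -1.0]]
contact_force: [0.8, -0.1, -0.6]
width: 0.355
```

Request:
{"fn": "apply_moves", "kwargs": {"commands": [{"turn":[0,0,0],"slide":[0,0,0],"hand":30},{"turn":[0,0,0],"slide":[0,0,0],"hand":30}]}}

```text
t: 10.18
eef_pos: [0.4379, -0.1701, 0.1313]
tool_rot: [[0.969, 0.248, 0.0], [0.248, -0.969, 0.0], [0.0, -0.0, -1.0]]
contact_force: [-0.0, 0.2, -0.6]
width: 0.354
```

```bash
python3 - <<'E'
from h import *
K,E=cal("wrist"); im=eyes.snapshot("wrist"); np.savez("w9.npz",K=K,E=E); cv2.imwrite("pics/w9.png",im)
s=readout.state();print(s["width"]*85.4,s["contact_force"],s["eef_pos"])
a=eyes.snapshot("top");b=eyes.snapshot("scene");cv2.imwrite("pics/top9.png",a);cv2.imwrite("pics/scene9.png",b)
cv2.imwrite("pics/c9.png",np.hstack([cv2.resize(a[140:260,240:360],(400,400),interpolation=cv2.INTER_CUBIC),cv2.resize(b[90:210,160:280],(400,400),interpolation=cv2.INTER_CUBIC)]))
E
```

```text
30.358934545057636 [ 0.44863339 -0.14143848 -0.26875466] [ 0.43791645 -0.1702262   0.13130104]
```

View pics/w9.png

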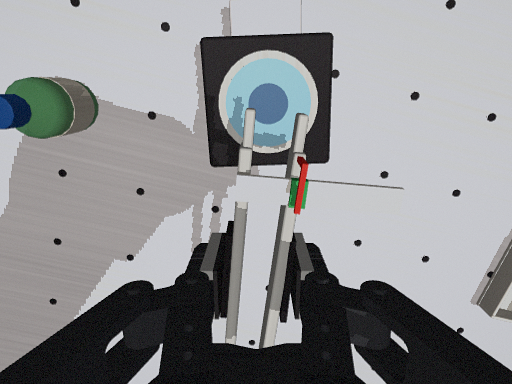

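View pics/c9.png

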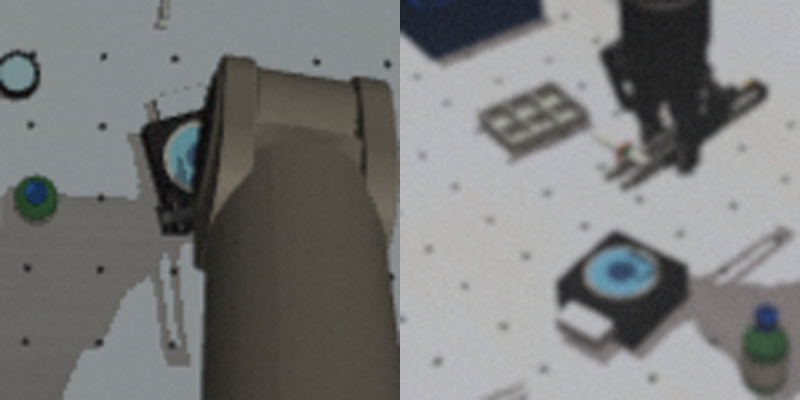

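```bash
python3 - <<'E'
from h import *
b=cv2.imread("pics/scene9.png")
cv2.imwrite("pics/c9b.png",cv2.resize(b[105:155,210:280],None,fx=11,fy=11,interpolation=cv2.INTER_CUBIC))
o=blobs(b,"orange",(240,100,285,140));print([(a,s.tolist(),c) for a,s,c in o])
E
```

```text
[]
```

View pics/c9b.png

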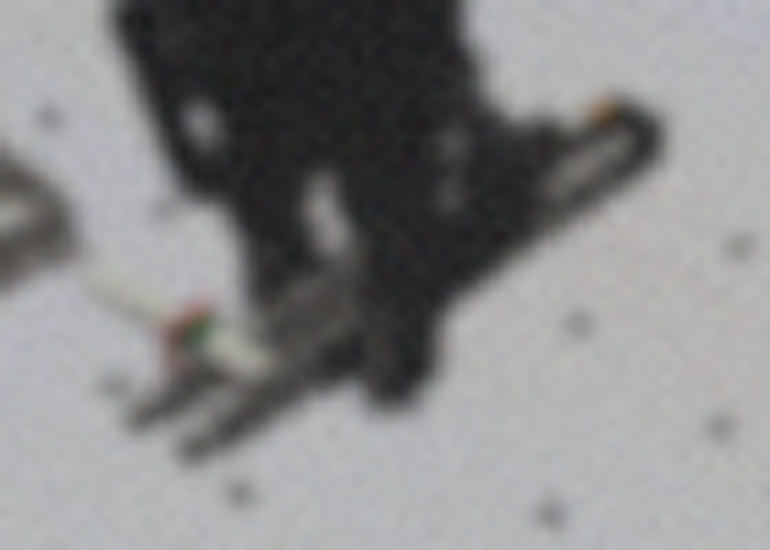

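```bash
python3 - <<'E'
from h import *
d=np.load("w9.npz");c=(d["K"],d["E"]);sc=cal("scene")
s=readout.state();R=np.array(s["tool_rot"]);p=np.array(s["eef_pos"])
for n,w,q in [("F",(250,110),(227.1,144.5)),("M",(302,115),(221.8,142.5))]:
    P,r=tri([(c,*w),(sc,*q)]);print(n,P,r,"tool",R.T@(P-p))
    P=np.array(P)
a=onz(c,250,110,.158);e=onz(c,232,345,.158);v=a-e;yaw=np.arctan2(v[1],v[0]);print("yaw",np.degrees(yaw))
ex=np.array([np.cos(yaw),np.sin(yaw),0]);ey=np.array([-ex[1],ex[0],0])
O=a-.07*ex-.0025*ey
pin=O-.11*ex-.010*ey
for z in(.148,.153,.158,.163,.168,.173): print(z,proj(sc,np.array([*pin[:2],z])),"tip",proj(sc,np.array([*a[:2],z])))
E
```

```text
F [ 0.50287778 -0.15017209  0.15342034] [0.0011075847468435553, 0.0011075847468436117] tool [ 0.06810446 -0.00366437 -0.0221277 ]
M [ 0.50647338 -0.17031226  0.15017039] [0.00035508863574632867, 0.0003550886357463721] tool [ 0.06661599  0.01674054 -0.01888099]
yaw 9.483788652877916
0.148 [264.07418833 117.21720412] tip [226.35186026 146.11989006]
0.153 [264.10559498 115.86507252] tip [226.24852512 144.74075671]
0.158 [264.13721134 114.50391303] tip [226.14443213 143.35150885]
0.163 [264.1690395  113.13363492] tip [226.03957292 141.95203478]
0.168 [264.20108159 111.75414626] tip [225.93393899 140.54222119]
0.173 [264.23333979 110.36535386] tip [225.82752173 139.12195307]
```

Request:
{"fn": "apply_moves", "kwargs": {"commands": [{"turn":[0,0,0],"slide":[0,1,6],"hand":30},{"turn":[0,0,0],"slide":[0,0,10],"hand":30},{"turn":[0,0,0],"slide":[0,0,12],"hand":30},{"turn":[0,0,0],"slide":[0,0,12],"hand":30},{"turn":[0,0,0],"slide":[0,0,9],"hand":30},{"turn":[0,0,0],"slide":[0,0,7],"hand":30},{"turn":[0,0,0],"slide":[0,0,4],"hand":30},{"turn":[0,0,0],"slide":[0,0,0],"hand":30},{"turn":[0,0,0],"slide":[0,0,0],"hand":30},{"turn":[0,0,0],"slide":[0,0,0],"hand":30}]}}

```text
t: 11.17
eef_pos: [0.4381, -0.1721, 0.0717]
tool_rot: [[0.969, 0.246, 0.001], [0.246, -0.969, -0.0], [0.001, 0.0, -1.0]]
contact_force: [-0.1, 0.1, -1.7]
width: 0.351
```

```bash
python3 - <<'E'
from h import *
K,E=cal("wrist"); im=eyes.snapshot("wrist"); np.savez("w10.npz",K=K,E=E); cv2.imwrite("pics/w10.png",im)
b=eyes.snapshot("scene");cv2.imwrite("pics/scene10.png",b)
s=readout.state();print(s["width"]*85.4,s["contact_force"],s["eef_pos"])
cv2.imwrite("pics/c10.png",np.hstack([cv2.resize(b[130:210,190:270],(400,400),interpolation=cv2.INTER_CUBIC),cv2.resize(im[60:220,180:340],(400,400),interpolation=cv2.INTER_CUBIC)]))
E
```

```text
30.034470801151617 [-0.35208963  1.30052532 -1.10647569] [ 0.43813522 -0.17212861  0.07178793]
```

View pics/c10.png

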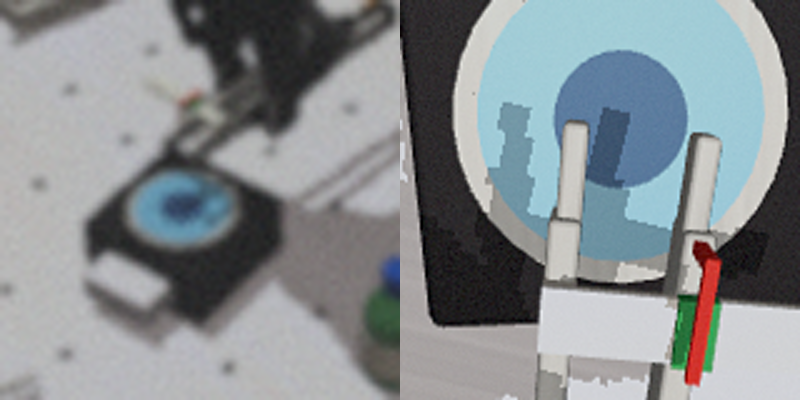

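```bash
python3 - <<'E'
from h import *
d=np.load("w10.npz");c=(d["K"],d["E"]);d=np.load("w9.npz");c9=(d["K"],d["E"])
def wc(f,roi):
    im=cv2.imread(f);x0,y0,x1,y1=roi;h=cv2.cvtColor(im[y0:y1,x0:x1],cv2.COLOR_BGR2HSV)
    m=((h[...,0]>100)&(h[...,0]<125)&(h[...,1]>80)).astype(np.uint8)
    cs,_=cv2.findContours(m,cv2.RETR_EXTERNAL,cv2.CHAIN_APPROX_NONE);k=cv2.convexHull(max(cs,key=cv2.contourArea));e=cv2.minEnclosingCircle(k);return e[0][0]+x0,e[0][1]+y0,e[1]
a=wc("pics/w9.png",(220,60,320,130));b=wc("pics/w10.png",(220,60,320,150));print(a,b)
a=(268,103);b=(268.4,107.2)
print(tri([(c9,*a),(c,*b)]),onz(c9,*a,.045),onz(c,*b,.045))
for z in (.095,.100): 
    F=onz(c,180+175/2.5,60+122/2.5,z);M=onz(c,180+306/2.5,60+136/2.5,z);print(z,F,M,(F+M)/2)
im=cv2.imread("pics/scene10.png");cv2.imwrite("pics/c10b.png",cv2.resize(im[125:185,215:275],None,fx=10,fy=10,interpolation=cv2.INTER_CUBIC))
E
```

```text
(267.51351165771484, 103.2280387878418, 20.526405334472656) (268.0, 107.5, 27.789485931396484)
(array([ 0.50538604, -0.16070194,  0.06163934]), [8.088867505842049e-05, 8.088867505843428e-05]) [ 0.5048895  -0.16136161  0.045     ] [ 0.50476169 -0.16158998  0.045     ]
0.095 [ 0.50451321 -0.15272862  0.095     ] [ 0.50732825 -0.17200381  0.095     ] [ 0.50592073 -0.16236621  0.095     ]
0.1 [ 0.50480294 -0.15275286  0.1       ] [ 0.50750014 -0.17122124  0.1       ] [ 0.50615154 -0.16198705  0.1       ]
```

View pics/c10b.png

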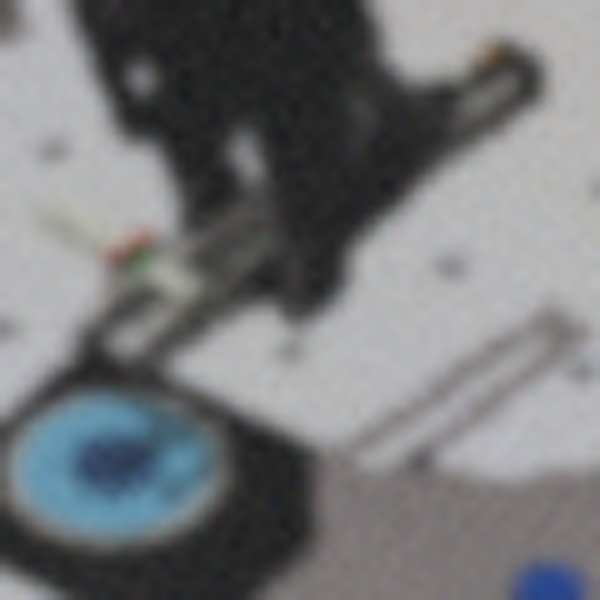

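```bash
python3 - <<'E'
from h import *
sc=cal("scene")
yaw=np.radians(9.5);ex=np.array([np.cos(yaw),np.sin(yaw),0]);ey=np.array([-ex[1],ex[0],0])
pin=np.array([.5047,-.1527,0])-.18*ex-.0125*ey
for z in(.088,.092,.096,.1,.104):print(z,proj(sc,pin+[0,0,z]))
print("rest pin",proj(sc,np.array([.4705,.2157,.0565])),"obs ~325.1,241.6"); print(proj(sc,np.array([.641,.2713,.056])),"obs ~290.6,297.9")
im=cv2.imread("pics/scene0.png");print([(a,s.tolist(),c) for a,s,c in blobs(im,"orange",(300,220,350,260))])
im=cv2.imread("pics/scene10.png");cv2.imwrite("pics/p.png",im[125:140,255:275]); h=cv2.cvtColor(im,cv2.COLOR_BGR2HSV)
ys,xs=np.where((h[...,1]>90)&(h[...,0]>8)&(h[...,0]<30));k=(xs>255)&(xs<275)&(ys>122)&(ys<140);print(xs[k].mean(),ys[k].mean(),k.sum())
im=cv2.imread("pics/scene0.png");h=cv2.cvtColor(im,cv2.COLOR_BGR2HSV)
ys,xs=np.where((h[...,1]>90)&(h[...,0]>8)&(h[...,0]<30));k=(xs>315)&(xs<335)&(ys>232)&(ys<250);print(xs[k].mean(),ys[k].mean(),k.sum())
E
```

```text
0.088 [263.18080397 132.55036394]
0.092 [263.20264817 131.55079717]
0.096 [263.22460434 130.54610722]
0.1 [263.24667332 129.53625459]
0.104 [263.26885601 128.5211994 ]
rest pin [324.07426704 240.96260839] obs ~325.1,241.6
[289.28168638 296.33225962] obs ~290.6,297.9
[]
nan nan 0
324.5 241.0 6<stdin>:9: RuntimeWarning: Mean of empty slice.
  ret = ret.dtype.type(ret / rcount)
```

Request:
{"fn": "apply_moves", "kwargs": {"commands": [{"turn":[0,0,0],"slide":[0,0,4],"hand":30},{"turn":[0,0,0],"slide":[0,0,4],"hand":30},{"turn":[0,0,0],"slide":[0,0,2],"hand":30},{"turn":[0,0,0],"slide":[0,0,0],"hand":30},{"turn":[0,0,0],"slide":[0,0,0],"hand":30},{"turn":[0,0,0],"slide":[0,0,0],"hand":30},{"turn":[0,0,0],"slide":[0,0,0],"hand":30},{"turn":[0,0,0],"slide":[0,0,0],"hand":30}]}}

```text
t: 11.93
eef_pos: [0.4379, -0.172, 0.0614]
tool_rot: [[0.969, 0.246, 0.0], [0.246, -0.969, -0.0], [0.0, 0.0, -1.0]]
contact_force: [-0.1, -0.7, -1.2]
width: 0.357
```

```bash
python3 - <<'E'
from h import *
K,E=cal("wrist"); im=eyes.snapshot("wrist"); np.savez("w11.npz",K=K,E=E); cv2.imwrite("pics/w11.png",im)
b=eyes.snapshot("scene");cv2.imwrite("pics/scene11.png",b)
s=readout.state();print(s["width"]*85.4,s["contact_force"],s["eef_pos"])
for w in("green","red"): print(w,[(a,t.tolist(),np.round(c,1)) for a,t,c in blobs(im,w,(200,90,360,250))])
cv2.imwrite("pics/c11.png",np.hstack([cv2.resize(b[130:210,190:270],(400,400),interpolation=cv2.INTER_CUBIC),cv2.resize(im[140:240,250:350],(400,400),interpolation=cv2.INTER_CUBIC)]))
E
```

```text
30.048720453334873 [-0.22620387  0.76864599 -1.36037366] [ 0.4378684  -0.17204111  0.06143159]
green [(183, [289, 178, 10, 30], array([293.1, 191.7])), (83, [301, 179, 7, 29], array([304.4, 194.3]))]
red [(386, [294, 156, 15, 58], array([300.7, 183.2]))]
```

View pics/c11.png

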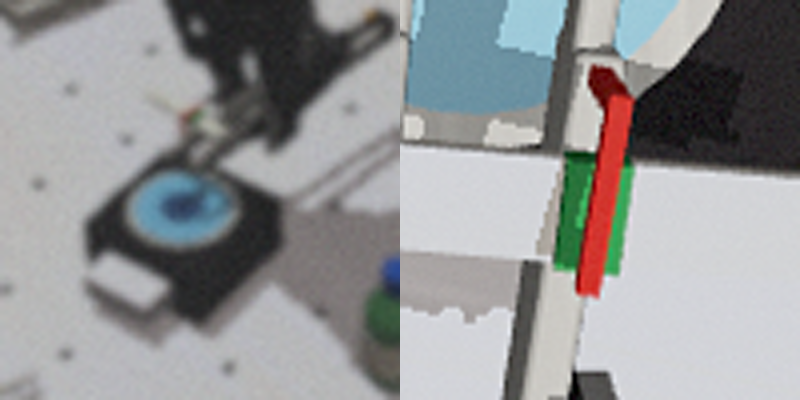

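View pics/w11.png

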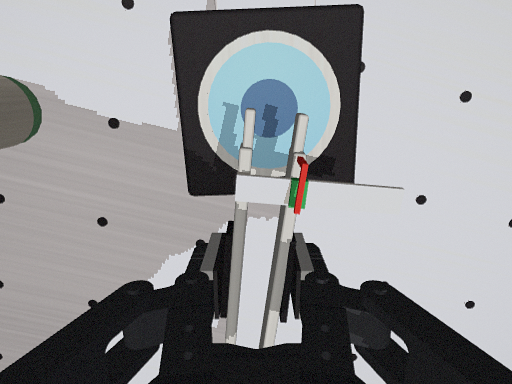

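Request:
{"fn": "apply_moves", "kwargs": {"commands": [{"turn":[0,0,0],"slide":[0,0,0],"hand":30},{"turn":[0,0,0],"slide":[0,0,0],"hand":30},{"turn":[0,0,0],"slide":[0,0,0],"hand":30},{"turn":[0,0,0],"slide":[0,0,0],"hand":30},{"turn":[0,0,0],"slide":[0,0,0],"hand":30},{"turn":[0,0,0],"slide":[0,0,0],"hand":30},{"turn":[0,0,0],"slide":[0,0,0],"hand":30},{"turn":[0,0,0],"slide":[0,0,0],"hand":30},{"turn":[0,0,0],"slide":[0,0,0],"hand":30},{"turn":[0,0,0],"slide":[0,0,0],"hand":30}]}}

```text
t: 12.87
eef_pos: [0.4378, -0.172, 0.0613]
tool_rot: [[0.969, 0.246, -0.0], [0.246, -0.969, 0.0], [0.0, -0.0, -1.0]]
contact_force: [-0.7, 0.6, -0.8]
width: 0.352
```

Request:
{"fn": "apply_moves", "kwargs": {"commands": [{"turn":[0,0,0],"slide":[0,0,0],"hand":30},{"turn":[0,0,0],"slide":[0,0,0],"hand":30},{"turn":[0,0,0],"slide":[0,0,0],"hand":30},{"turn":[0,0,0],"slide":[0,0,0],"hand":30},{"turn":[0,0,0],"slide":[0,0,0],"hand":30},{"turn":[0,0,0],"slide":[0,0,0],"hand":30},{"turn":[0,0,0],"slide":[0,0,0],"hand":30},{"turn":[0,0,0],"slide":[0,0,0],"hand":30},{"turn":[0,0,0],"slide":[0,0,0],"hand":30},{"turn":[0,0,0],"slide":[0,0,0],"hand":30}]}}

```text
t: 13.7
eef_pos: [0.4379, -0.172, 0.0614]
tool_rot: [[0.969, 0.246, 0.0], [0.246, -0.969, 0.0], [0.0, -0.0, -1.0]]
contact_force: [0.6, -0.4, -0.7]
width: 0.352
```

Request:
{"fn": "apply_moves", "kwargs": {"commands": [{"turn":[0,0,0],"slide":[0,0,0],"hand":30},{"turn":[0,0,0],"slide":[0,0,0],"hand":30},{"turn":[0,0,0],"slide":[0,0,0],"hand":30},{"turn":[0,0,0],"slide":[0,0,0],"hand":30},{"turn":[0,0,0],"slide":[0,0,0],"hand":30},{"turn":[0,0,0],"slide":[0,0,0],"hand":30},{"turn":[0,0,0],"slide":[0,0,0],"hand":30},{"turn":[0,0,0],"slide":[0,0,0],"hand":30},{"turn":[0,0,0],"slide":[0,0,0],"hand":30},{"turn":[0,0,0],"slide":[0,0,0],"hand":30}]}}

```text
t: 14.53
eef_pos: [0.4378, -0.172, 0.0613]
tool_rot: [[0.969, 0.246, -0.0], [0.246, -0.969, 0.0], [-0.0, -0.0, -1.0]]
contact_force: [-0.7, -0.6, -0.7]
width: 0.361
```

```bash
python3 - <<'E'
from h import *
im=eyes.snapshot("wrist"); cv2.imwrite("pics/w12.png",im)
s=readout.state();print(s["t"],s["width"]*85.4,s["contact_force"],s["eef_pos"])
for w in("green","red"): print(w,[(a,t.tolist(),np.round(c,1)) for a,t,c in blobs(im,w,(200,90,360,250))])
print(cv2.absdiff(im,cv2.imread("pics/w11.png"))[100:240,220:330].mean())
print(order.close_job())
E
```

```text
14.5833 30.28230869833211 [ 0.63075736 -0.01141844 -0.46210824] [ 0.43784947 -0.17202173  0.0613369 ]
green [(186, [289, 178, 10, 29], array([293.1, 191.5])), (82, [301, 179, 7, 29], array([304.4, 194.4]))]
red [(387, [294, 156, 15, 58], array([300.7, 183.3]))]
2.091818181818182
the job is handed in; nothing more can be done
None
```

I gripped the steel tweezers (not the yellow look-alike) on both pads and lifted them off the rest. I then squeezed them until the pointer was on the green band, with the fingers about 30 mm apart. I held them over the inspection camera's window for about 2.6 s and handed the job in at 14.6 s, still holding.

**Last checks**
- **Position:** the midpoint of the tips measured within about 1 mm of the window centre, about (0.506, -0.162) m against (0.505, -0.161) m.
- **Height:** the underside is about 26 mm above the glass and the tip points about 34 mm.
- **Pointer and stillness:** the pointer appears about 2 px right of the band centre, which matches the expected parallax. It did not move between pictures taken at the start and end of the hold. The tips stayed about 16–19 mm apart.
- **Force:** the wrist force was about 1 N, so nothing is touching. No bystander was approached.

**Disagreements**
- **Tip height and level:** my first reading of the tips, from the scene and wrist cameras, came out about 4 mm lower than the height worked out from the rest and the heel pin. The same reading error showed up on the known pose on the rest, so I used the higher value. Level is therefore good to about 1°.
- **Yaw in the grip:** the tweezers appear to have turned about 5° in the grip as they were squeezed. The final position was measured after that.

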